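Line up specimen pots by size in the intake tray

TASK

Line up the four yellow-capped specimen pots in order of size on the round pads of the blue tray, one pot centred on each pad: the smallest on the pad next to the orange marker, then larger and larger to the largest at the other end. Keep the pots upright all the time and leave the red timer lying where it is; finish with every pot released and at rest.

Things in the scene. Friction and masses are not known exactly. Their poses are not given: they have to be found in the camera images.
- pot_small: the smallest of four upright white cylindrical specimen pots with ribbed yellow screw caps (closed for good, cap and pot are one rigid piece); 30 mm in diameter all the way up, 38 mm tall; round, so its yaw means nothing; origin at the centre of its underside, z up
- pot_medium: the second smallest of four upright white cylindrical specimen pots with ribbed yellow screw caps (closed for good, cap and pot are one rigid piece); 38 mm in diameter all the way up, 48 mm tall; round, so its yaw means nothing; origin at the centre of its underside, z up
- pot_large: the second largest of four upright white cylindrical specimen pots with ribbed yellow screw caps (closed for good, cap and pot are one rigid piece); 46 mm in diameter all the way up, 58 mm tall; round, so its yaw means nothing; origin at the centre of its underside, z up
- pot_extra_large: the largest of four upright white cylindrical specimen pots with ribbed yellow screw caps (closed for good, cap and pot are one rigid piece); 54 mm in diameter all the way up, 70 mm tall; round, so its yaw means nothing; origin at the centre of its underside, z up
- pad_a: one of four like round pads, white rim and grey face, 66 mm in diameter and 2 mm thick, fixed in one straight row, centres 78 mm apart, in a shallow blue tray (90 x 376 mm, floor 6 mm above the bench, lip 10 mm above the bench); this is the pad next to the tray's +y end; its letter says nothing about which pot belongs on it, the orange marker does. Origin at the centre of its underside (its face is 2 mm higher); y runs along the row, x across it; z up
- pad_b: one of four like round pads, white rim and grey face, 66 mm in diameter and 2 mm thick, fixed in one straight row, centres 78 mm apart, in a shallow blue tray (90 x 376 mm, floor 6 mm above the bench, lip 10 mm above the bench); this is the pad second from the tray's +y end; its letter says nothing about which pot belongs on it, the orange marker does. Origin at the centre of its underside (its face is 2 mm higher); y runs along the row, x across it; z up
- pad_c: one of four like round pads, white rim and grey face, 66 mm in diameter and 2 mm thick, fixed in one straight row, centres 78 mm apart, in a shallow blue tray (90 x 376 mm, floor 6 mm above the bench, lip 10 mm above the bench); this is the pad second from the tray's -y end; its letter says nothing about which pot belongs on it, the orange marker does. Origin at the centre of its underside (its face is 2 mm higher); y runs along the row, x across it; z up
- pad_d: one of four like round pads, white rim and grey face, 66 mm in diameter and 2 mm thick, fixed in one straight row, centres 78 mm apart, in a shallow blue tray (90 x 376 mm, floor 6 mm above the bench, lip 10 mm above the bench); this is the pad next to the tray's -y end; its letter says nothing about which pot belongs on it, the orange marker does. Origin at the centre of its underside (its face is 2 mm higher); y runs along the row, x across it; z up
- start_marker: orange bar, 70 x 22 x 16 mm, fixed across one end of the blue tray, its centre 54 mm beyond the centre of the end pad beside it; which end it is at varies (a like bar, but blue, closes the other end). It marks the end of the row where the smallest pot belongs. Origin at the centre of its underside
- timer: bystander: flat red bench timer with keys on its face, 78 x 62 x 17 mm, lying loose on the bench between the robot and the tray; not to be moved. Origin at the centre of its underside
There are look-alikes about, which are no part of the job. Leave any black or green look-alike of the pot_small alone.

How it is judged:
By the outcome, as a careful person would: the job done as asked, in the order asked, and still so for the second after the job is handed in, with the robot touching nothing.
It also fails if it takes over 109 s, if anything falls off the work surface, if the arm or the gripper's body presses on something with over 40 N, if the wrist force passes 120 N, or if a joint passes its speed limit or range.

ROBOT

A 6-joint arm with a two-finger parallel gripper is mounted at the origin on a cart in front of the work surface, level with it; the furniture and walls round the work are solid. World frame = base frame: x ahead of the robot, y to its left, z up, the work surface at z = 0. Lengths are in m, angles in rad, forces in N, time in s.
With the tool pointing down it reaches from about 0.325 to 1 m from the base axis. Payload 5.1 kg.
Tool frame: the origin (TCP) lies between the finger pads; the fingertips stand 8 mm ahead of it and the grasp point (between the pads) lies 11 mm behind it; z points along the fingers, y is the direction in which the jaws open and shut (so a half turn about z gives the same grasp; the last joint's range is limited). The gripper opens to 85 mm and grips with 20 to 120 N. Pads are 22 mm wide; open, the fingers measure 114 mm over their backs; the gripper's body (76 mm by 85 mm) begins 54 mm behind the grasp point. The pads swing forward as they close: fully open they stand 13 mm farther back than shut.
Start: joints at [1.084, 0.124, 1.65, -0, 1.367, -0.083], TCP at [0.255, 0.598, 0.239] pointing down, gripper open.
Joint ranges: [-2.61, 2.61], [-1.02, 2.33], [0.03, 2.71], [-1.35, 4.49], [0.32, 2.68], [-2.91, 2.91]. Speed limits (rad/s): [2.57, 2.57, 3.14, 3.14, 3.14, 3.14].

INTERFACE

Orientations are given as [roll, pitch, yaw] about the fixed x, y, z axes, in that order (R = Rz(yaw) Ry(pitch) Rx(roll)).
In Python, from rig import r gives the robot as it stands. The module is installed in compiled form; this text tells all that it offers.
- The arm moves only by the shell command python3 -m creep 'ROWS' [OPENING]. ROWS is JSON, a list of rows, each a list of 4 numbers: the shift along the tool's x, y, z in mm, then the turn about the tool's z in degrees. A call has 1 to 20 rows; each row shifts and turns the commanded pose from where the row before left it, along the tool's axes as they then stand; what a row does not reach is not made up. A row lasts 1/12 s, in which the tool goes at most 41.7 mm and 7.16 degrees, less where a joint would pass 70% of its speed; a pose out of reach is approached as far as the arm can. A call is refused whole if a number of a shift passes 41.7 or a number of a turn 7.16, either way. A call with a gripper value outside its range is refused whole. OPENING is the finger opening in mm, from 0 to 85.4, set as the call begins (- or left out, the last holds). The fingers move at their own pace and stop on an object; the grip force is fixed at half the most. Time passes only in rows, so rows that do not move let the fingers close. It gives the time, the measured TCP pose, the force and the opening at its end, in the units of the state.
- r.observe(): the state, without advancing time (a new reading comes with each control period).
- r.get_image(name): name is "scene" or "top" or "wrist"; returns a dict with "img" (420x560x3 uint8, blue, green, red), "z_map" (420x560 float32, m along the optical axis (not along the pixel's ray), 0 where there is no reading), "vertical_fov" (degrees; the focal length in pixels is half the picture's height over the tangent of half this angle, whatever the lens; pixels are square), "cx", "cy" (the principal point, pixels), "world_to_cam" (4x4, takes a point from world to camera coordinates); the wrist camera has in their place "hand_eye" (4x4, takes a point from camera to tool coordinates, whose origin is the TCP and whose axes are the flange's). Camera axes: x right, y down, z forward; pixel columns grow to the right and rows downward; lengths in m; the calibration is good to about 2 mm. A picture is of the moment at which its call begins: read the wrist's pose just before it.
- r.sign_off(): hands the job in, once; it reports no verdict.
The state is a dict: "clock": time; "joint_positions": joint angles; "qvel": joint speeds; "tau": joint torques, N m; "position": TCP position; "tcp_rot": TCP orientation; "wrist_force": force on the tool from outside, world axes, zero at the start; "ft_torque": the same for the moment, N m; "opening": finger opening in m.
Only numpy, scipy, OpenCV 4.12 (cv2) and the standard library are available. Lean on these libraries where they do the work, as an engineer would, in place of code of your own. Each camera call takes 0.05 s, during which the arm holds its last target.

## Working session

There is one attempt and no reset: what is moved stays moved. The work goes in short steps, Python scripts to look and compute and a shell command to move; the robot and the scene stay as the last step left them, time stands still between calls to the robot, and variables do not carry over. Pictures are saved under pics/ and viewed, and the job is handed in when it is done.

```bash
mkdir -p pics; python3 - <<'E'
from rig import r
import cv2
s=r.observe(); print({k:(v if not hasattr(v,'__len__') else [round(float(x),4) for x in v]) for k,v in s.items()})
for n in ("scene","top","wrist"):
    d=r.get_image(n); cv2.imwrite(f"pics/{n}0.png",d["img"]); print(n,d["vertical_fov"],d["cx"],d["cy"]); print(d.get("world_to_cam",d.get("hand_eye")))
E
```

```text
{'clock': 0.0, 'joint_positions': [1.0844, 0.1245, 1.6517, 0.0, 1.3675, -0.0826], 'qvel': [-0.002, 0.0001, 0.0013, -0.0027, 0.0002, 0.0008], 'tau': [0.0036, -42.3608, -36.5463, 0.0001, 0.0069, -0.0], 'position': [0.2551, 0.5972, 0.238], 'tcp_rot': [-3.1395, -0.0002, 2.7377], 'wrist_force': [0.519, 0.3266, 0.2196], 'ft_torque': [0.0183, -0.0442, 0.0291], 'opening': 0.08543162471674187}
scene 45.964860076915095 276.373634154127 213.7753318613833
[[ 0.55131398 -0.83396678  0.02350109 -0.32142087]
 [-0.51042176 -0.35944079 -0.78119905  0.32981297]
 [ 0.6599413   0.41869049 -0.62383952  0.90755307]
 [ 0.          0.          0.          1.        ]]
top 55.338123735522316 284.1920793912412 209.5329465360578
[[-0.02292691 -0.99940653  0.02570879 -0.01160937]
 [-0.99867249  0.02170846 -0.04671182  0.55692172]
 [ 0.046126   -0.02674562 -0.99857752  1.09562427]
 [ 0.          0.          0.          1.        ]]
wrist 62.759267595747566 277.4162632511716 209.98430870236854
[[ 8.28376270e-04 -9.49840893e-01 -3.12732462e-01  7.92267821e-02]
 [ 9.99999563e-01  6.51138314e-04  6.71174682e-04  6.42854782e-04]
 [-4.33877071e-04 -3.12732881e-01  9.49841017e-01 -1.33942568e-01]
 [ 0.00000000e+00  0.00000000e+00  0.00000000e+00  1.00000000e+00]]
```

View pics/top0.png

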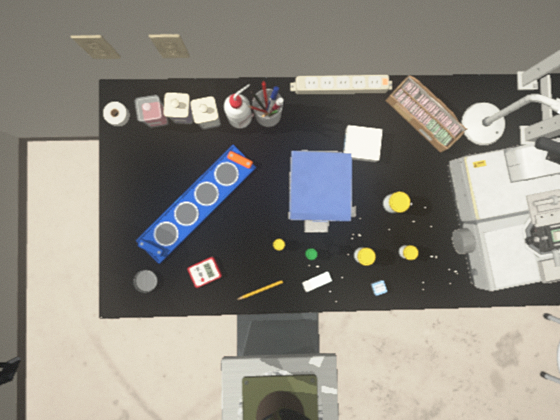

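View pics/scene0.png

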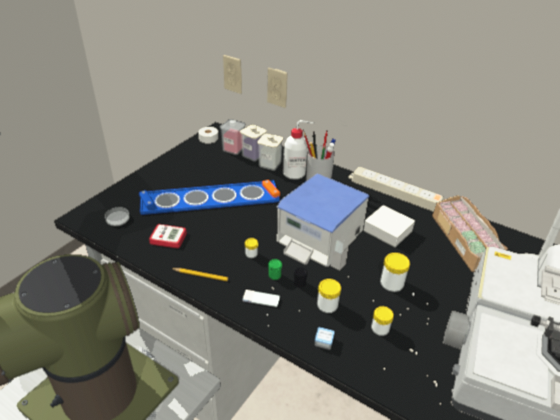

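View pics/wrist0.png

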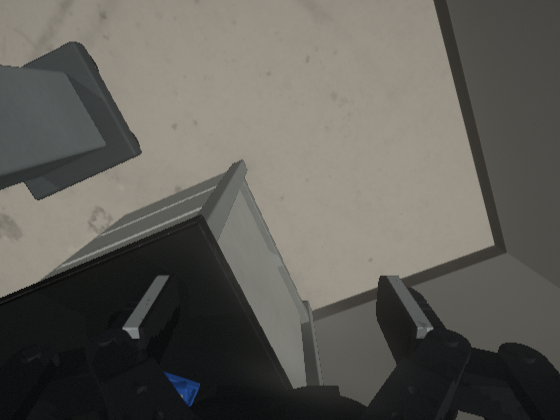

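```bash
cat > h.py <<'E'
import numpy as np, cv2
from rig import r
def K(d): 
    f=210/np.tan(np.radians(d["vertical_fov"])/2); return f,d["cx"],d["cy"]
def cloud(d,W=None):
    f,cx,cy=K(d); z=d["z_map"]; v,u=np.mgrid[:420,:560]
    P=np.stack([(u-cx)/f*z,(v-cy)/f*z,z],-1)
    M=np.linalg.inv(d["world_to_cam"]) if W is None else W
    return P@M[:3,:3].T+M[:3,3]
def ray(d,uv,h,W=None):
    f,cx,cy=K(d); M=np.linalg.inv(d["world_to_cam"]) if W is None else W
    uv=np.atleast_2d(uv).astype(float)
    q=np.c_[(uv[:,0]-cx)/f,(uv[:,1]-cy)/f,np.ones(len(uv))]@M[:3,:3].T
    return M[:3,3]+q*((h-M[2,3])/q[:,2])[:,None]
def wristW(s,d):
    from scipy.spatial.transform import Rotation as R
    T=np.eye(4);T[:3,:3]=R.from_euler('xyz',s["tcp_rot"]).as_matrix();T[:3,3]=s["position"]
    return T@d["hand_eye"]
E
python3 - <<'E'
from h import *
np.set_printoptions(precision=4,suppress=True)
for n in ("top","scene"):
    d=r.get_image(n); C=cloud(d); hsv=cv2.cvtColor(d["img"],cv2.COLOR_BGR2HSV)
    print(n,"valid",(d["z_map"]>0).mean())
    for nm,lo,hi,a in (("yel",(22,120,100),(34,255,255),25),("org",(3,150,120),(14,255,255),30),("grn",(45,100,50),(80,255,255),25),("blue",(105,100,60),(125,255,255),300)):
        m=cv2.inRange(hsv,lo,hi); k,l,st,c=cv2.connectedComponentsWithStats(m)
        for i in range(1,k):
            if st[i,4]<a: continue
            p=C[(l==i)&(d["z_map"]>0)]
            zt=np.percentile(p[:,2],90); t=p[p[:,2]>zt-.006]
            print(nm,c[i].round(1),st[i,2:5],"ztop %.4f"%zt,"mean top",t.mean(0),"ext",np.ptp(t,axis=0))
E
```

```text
top valid 0.9959438775510204
yel [479.1 163.5] [11  6 51] ztop 0.1236 mean top [ 0.658  -0.5196  0.1214] ext [0.0137 0.0284 0.0069]
yel [399.5 201.5] [ 22  22 363] ztop 0.0717 mean top [ 0.5686 -0.3287  0.0693] ext [0.0508 0.0527 0.0097]
yel [278.5 244.3] [ 12  13 117] ztop 0.0394 mean top [ 0.4626 -0.0069  0.0375] ext [0.0271 0.0271 0.0096]
yel [410.6 252.2] [ 16  15 185] ztop 0.0495 mean top [ 0.4326 -0.3609  0.0473] ext [0.0351 0.036  0.0098]
yel [366.3 256.3] [ 18  19 268] ztop 0.0597 mean top [ 0.4259 -0.2385  0.0575] ext [0.0428 0.0439 0.0079]
yel [262.7 288.8] [39 17 74] ztop 0.0091 mean top [0.3396 0.0401 0.0071] ext [0.0388 0.1054 0.0077]
org [239.9 159.3] [ 25  16 153] ztop 0.0245 mean top [0.6976 0.0954 0.0219] ext [0.0426 0.066  0.0084]
grn [311.  253.5] [ 13  12 118] ztop 0.0392 mean top [ 0.4342 -0.0934  0.0371] ext [0.0273 0.0268 0.0091]
blue [190.9 208.2] [ 120  120 2536] ztop 0.0124 mean top [0.5586 0.2389 0.0106] ext [0.3221 0.3276 0.0208]
scene valid 0.9960501700680272
yel [251.  243.1] [ 15  12 135] ztop 0.0408 mean top [ 0.4591 -0.0081  0.0387] ext [0.0286 0.0274
[... 258 characters left out ...]
092 mean top [0.337  0.0372 0.007 ] ext [0.0428 0.1102 0.0092]
yel [329.3 288.1] [ 24  21 391] ztop 0.0604 mean top [ 0.4219 -0.24    0.0584] ext [0.0467 0.0462 0.009 ]
yel [383.  314.9] [ 21  19 315] ztop 0.0504 mean top [ 0.4282 -0.3621  0.0485] ext [0.0385 0.0374 0.0092]
org [271.2 188.7] [ 17  17 108] ztop 0.0252 mean top [0.6915 0.0898 0.0228] ext [0.0451 0.0662 0.008 ]
grn [274.6 268.6] [ 15  22 277] ztop 0.0400 mean top [ 0.4305 -0.096   0.0386] ext [0.0305 0.0289 0.0076]
blue [322.6 201.7] [  88   56 2562] ztop 0.1289 mean top [ 0.592  -0.1179  0.1264] ext [0.1689 0.1528 0.0093]
blue [200.8 197.9] [ 143   35 1930] ztop 0.0132 mean top [0.5527 0.2373 0.0114] ext [0.2993 0.3233 0.0207]
```

```bash
python3 - <<'E'
from h import *
np.set_printoptions(precision=4,suppress=True)
d=r.get_image("top"); C=cloud(d)
big=cv2.resize(d["img"][130:310,110:450],None,fx=2.3,fy=2.3,interpolation=cv2.INTER_CUBIC); cv2.imwrite("pics/topcrop.png",big)
d2=r.get_image("scene"); big=cv2.resize(d2["img"][150:370,100:440],None,fx=2.3,fy=2.3,interpolation=cv2.INTER_CUBIC); cv2.imwrite("pics/scenecrop.png",big)
# grid heights of interest
for nm,(u,v) in dict(box=(320,185),table1=(250,300),table2=(440,230),table3=(120,200),timer=(204,272),gap=(195,205)).items(): print(nm,C[v,u])
img=d["img"]; g=cv2.cvtColor(img,cv2.COLOR_BGR2HSV)
# pads: non-blue inside tray
roi=np.zeros(g.shape[:2],np.uint8); cv2.fillPoly(roi,[np.array([[230,145],[258,165],[160,262],[135,243]])],255)
m=((g[...,1]<90)&(g[...,2]>60)&(roi>0)).astype(np.uint8)*255
cs,_=cv2.findContours(m,cv2.RETR_EXTERNAL,cv2.CHAIN_APPROX_NONE)
P=[]
for c in cs:
    if cv2.contourArea(c)<150: continue
    e=cv2.fitEllipse(c); w=ray(d,e[0],.008)[0]; P.append(w); print(np.round(e[0],1),np.round(e[1],1),w)
P=np.array(P); print(np.linalg.norm(np.diff(P[:,:2],axis=0),axis=1))
E
```

```text
box [ 0.6109 -0.1121  0.1245]
table1 [ 0.3084  0.076  -0.0018]
table2 [ 0.4898 -0.4625  0.001 ]
table3 [ 0.5936  0.4311 -0.001 ]
timer [0.3904 0.1991 0.0134]
gap [0.5746 0.2222 0.0088]
[165.7 233.3] [23.7 24.1] [0.4983 0.3036 0.008 ]
[186.  213.2] [23.8 24.2] [0.5526 0.2473 0.008 ]
[206.1 193.3] [23.4 24.1] [0.6065 0.1912 0.008 ]
[226.1 173.5] [23.2 24. ] [0.6607 0.1352 0.008 ]
[0.0782 0.0778 0.0779]
```

View pics/topcrop.png

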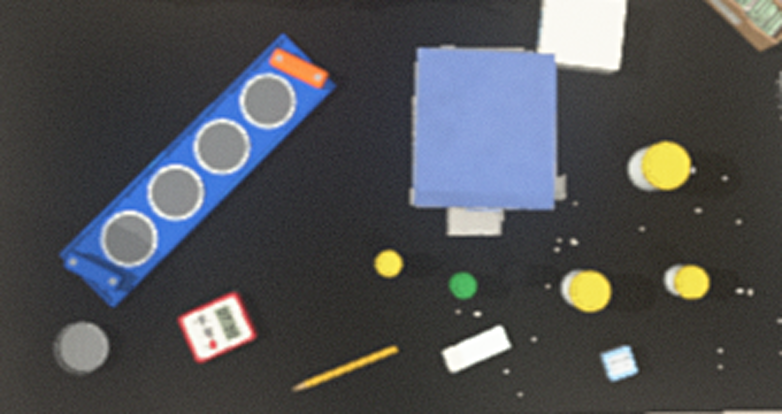

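View pics/scenecrop.png

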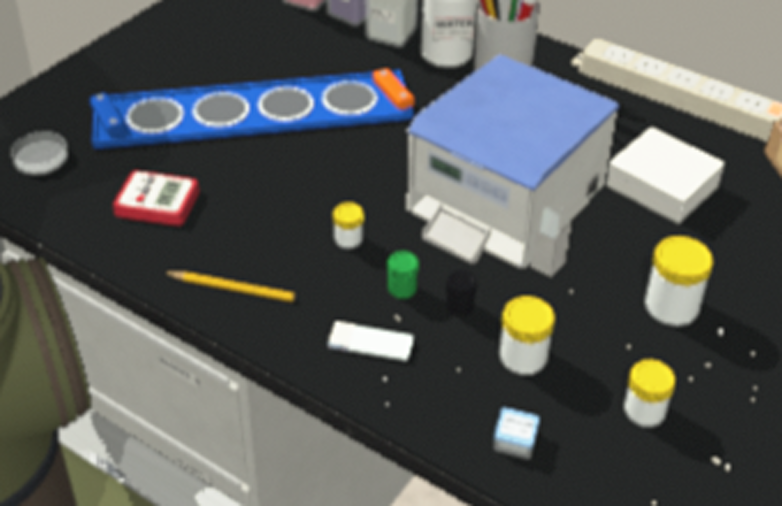

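Top crop: the orange marker is at (298,68), so the row from the marker is pad_d, c, b, a. The yellow caps are at (388,264), (690,283), (593,290) and (666,165). The black look-alike only shows in the scene crop, at (460,290). I'll keep one tool yaw of 2.338 throughout, with the jaws across the row.

```bash
cat > go.py <<'E'
import sys
from h import *
from scipy.spatial.transform import Rotation as R
s=r.observe(); M=R.from_euler('xyz',s["tcp_rot"]).as_matrix()
p=np.array(s["position"]); print("t %.2f"%s["clock"],"pos",p.round(4),"rpy",np.round(s["tcp_rot"],4),"open %.4f"%s["opening"],"F",np.round(s["wrist_force"],1))
if len(sys.argv)>3:
    t=np.array([float(a) for a in sys.argv[1:4]]); e=(M.T@(t-p))*1000
    print("tool shift mm",e.round(1),"min rows",np.ceil(np.linalg.norm(e)/41.7), "turn deg",round(np.degrees(s["tcp_rot"][2]-2.338),2))
E
python3 -m creep '[[0,0,0,7],[0,0,0,7],[0,0,0,7],[0,0,0,1.9]]' 85; python3 go.py 0.461 -0.0075 0.2
```

```text
clock: 0.68
position: [0.2554, 0.5977, 0.2393]
tcp_rot: [-3.142, -0.0, 2.334]
wrist_force: [0.2, -0.2, 0.5]
opening: 0.0847
t 0.68 pos [0.2554 0.5977 0.2393] rpy [-3.1415 -0.      2.3335] open 0.0847 F [ 0.2 -0.2  0.5]
tool shift mm [-579.6 -269.5   39.3] min rows 16.0 turn deg -0.26
```

```bash
python3 -m creep '[[-32,-15,2,0],[-32,-15,2,0],[-32,-15,2,0],[-32,-15,2,0],[-32,-15,2,0],[-32,-15,2,0],[-32,-15,2,0],[-32,-15,2,0],[-32,-15,2,0],[-32,-15,2,0],[-32,-15,2,0],[-32,-15,2,0],[-32,-15,2,0],[-32,-15,2,0],[-32,-15,2,0],[-32,-15,2,0],[-32,-15,2,0],[-32,-15,2,0],[0,0,0,0],[0,0,0,0]]'; python3 go.py 0.461 -0.0075 0.2
python3 - <<'E'
from h import *
s=r.observe(); d=r.get_image("wrist"); cv2.imwrite("pics/w1.png",d["img"]); W=wristW(s,d); C=cloud(d,W)
hsv=cv2.cvtColor(d["img"],cv2.COLOR_BGR2HSV); m=cv2.inRange(hsv,(22,120,60),(34,255,255)); k,l,st,c=cv2.connectedComponentsWithStats(m)
for i in range(1,k):
    if st[i,4]<100: continue
    p=C[l==i]; zt=np.percentile(p[:,2],90); t=p[p[:,2]>zt-.004]; print(c[i],st[i],zt.round(4),(t.min(0)+t.max(0))/2,np.ptp(t,axis=0))
E
```

```text
clock: 2.35
position: [0.4611, -0.0058, 0.2032]
tcp_rot: [-3.141, -0.001, 2.334]
wrist_force: [-0.1, 0.0, 0.5]
opening: 0.0851
t 2.35 pos [ 0.4611 -0.0058  0.2032] rpy [-3.1415e+00 -6.0000e-04  2.3344e+00] open 0.0851 F [-0.1  0.   0.5]
tool shift mm [-1.2 -1.3  3.2] min rows 1.0 turn deg -0.21
[212.19516908  55.45990338] [ 189    0   48  115 1035] 0.0068 [0.36476651 0.03546579 0.17003318] [0.08429361 0.09818659 0.33438754]
[277.25670945 190.10035006] [260 174  35  34 857] 0.0377 [0.44215671 0.01587795 0.18549929] [0.07048679 0.07303364 0.30345533]
[ 84.4453125  327.62421875] [  62  310   52   40 1280] 0.0572 [ 0.41916274 -0.10386193  0.19524851] [0.03202955 0.31251339 0.28395687]
```

View pics/w1.png

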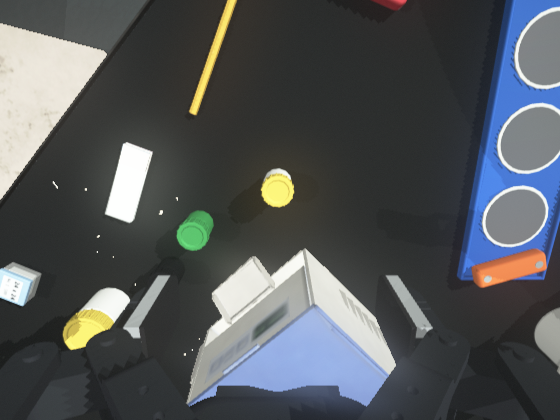

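```bash
cat > wl.py <<'E'
from h import *
import sys
s=r.observe(); d=r.get_image("wrist"); cv2.imwrite("pics/%s.png"%sys.argv[1],d["img"]); W=wristW(s,d); C=cloud(d,W)
hsv=cv2.cvtColor(d["img"],cv2.COLOR_BGR2HSV); m=cv2.inRange(hsv,(22,120,60),(34,255,255)); k,l,st,c=cv2.connectedComponentsWithStats(m)
for i in range(1,k):
    if st[i,4]<300: continue
    p=C[(l==i)&(d["z_map"]>0.05)]
    if len(p)<100: continue
    zt=np.percentile(p[:,2],85); t=p[(p[:,2]>zt-.003)&(p[:,2]<zt+.004)]; print("yel",c[i].round(0),st[i,4],zt.round(4),((t.min(0)+t.max(0))/2).round(4),np.ptp(t,axis=0).round(4))
# pads: grey ellipses
b=cv2.inRange(hsv,(0,0,60),(180,75,255))
cs,_=cv2.findContours(b,cv2.RETR_LIST,cv2.CHAIN_APPROX_NONE)
for q in cs:
    if cv2.contourArea(q)<1000 or len(q)<20: continue
    x,y,w,h=cv2.boundingRect(q)
    if x<2 or y<2 or x+w>558 or y+h>418: continue
    P=ray(d,q[:,0,:],.008,W)[:,:2].astype(np.float32); (cc,rad)=cv2.minEnclosingCircle(P)
    if .025<rad<.036: print("pad",cc,round(rad,4),"mean",P.mean(0).round(4), cv2.contourArea(P.reshape(-1,1,2))/(np.pi*rad**2))
E
python3 wl.py w2
```

```text
yel [212.  56.] 1037 0.0065 [0.342  0.0357 0.0062] [0.04   0.098  0.0052]
yel [277. 191.] 855 0.0374 [ 0.4628 -0.0059  0.0367] [0.03   0.0294 0.0046]
yel [ 84. 328.] 1281 0.0569 [ 0.419  -0.2374  0.0562] [0.0313 0.0462 0.0045]
pad (0.6603675484657288, 0.13521708548069) 0.0332 mean [0.66   0.1357] 0.9597732924654108
```

The wrist view shows the small pot at (277,190) and pad_d at (516,216). The wrist and top cameras agree to about 1 mm, so I'll use the top-camera positions.

```bash
python3 go.py 0.4627 -0.0064 0.016
```

```text
t 2.45 pos [ 0.4607 -0.004   0.2033] rpy [ 3.1415e+00 -5.0000e-04  2.3380e+00] open 0.0849 F [-0.   0.7 -0.5]
tool shift mm [ -3.2  -0.3 187.3] min rows 5.0 turn deg -0.0
```

```bash
python3 -m creep '[[-2,-0.5,20,0],[0,0,35,0],[0,0,35,0],[0,0,35,0],[0,0,25,0],[0,0,15,0],[0,0,12,0],[0,0,10,0],[0,0,0,0],[0,0,0,0]]'; python3 go.py 0.4627 -0.0064 0.016; python3 wl.py w3
```

```text
clock: 3.28
position: [0.4618, -0.0053, 0.0163]
tcp_rot: [-3.141, -0.0, 2.34]
wrist_force: [0.0, 1.0, -0.3]
opening: 0.0848
t 3.28 pos [ 0.4618 -0.0053  0.0163] rpy [-3.1413e+00 -4.0000e-04  2.3396e+00] open 0.0848 F [ 0.   1.  -0.3]
tool shift mm [-1.4 -0.1  0.3] min rows 1.0 turn deg 0.09
yel [112.  67.] 857 0.0046 [0.3529 0.0135 0.004 ] [0.0189 0.0522 0.0048]
yel [287. 320.] 678 0.033 [ 0.4624 -0.0091  0.0335] [0.0302 0.0249 0.007 ]
yel [270. 370.] 302 -0.0003 [ 0.5027 -0.0516 -0.001 ] [0.0162 0.0116 0.0032]
pad (0.4647385776042938, -0.07128900289535522) 0.0311 mean [ 0.4634 -0.0692] 0.2262749965394978
pad (0.41894105076789856, -0.08287999033927917) 0.0309 mean [ 0.4177 -0.0882] 0.18031677330131096
pad (0.5184391736984253, 0.015553348697721958) 0.0264 mean [0.5177 0.0176] 0.22109911283594064
```

View pics/w3.png

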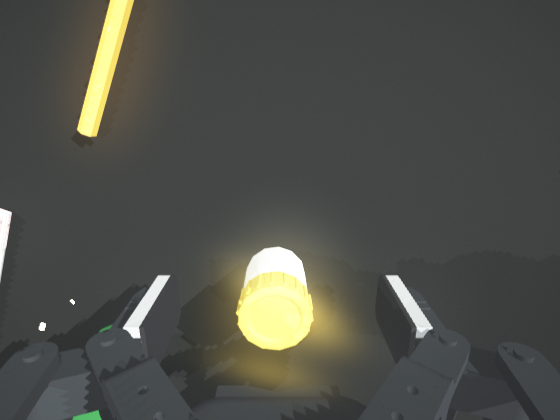

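The cap at (275,315) is centred between the fingers, so I'll close.

```bash
python3 -m creep '[[0,0,0,0],[0,0,0,0],[0,0,0,0],[0,0,0,0],[0,0,0,0],[0,0,0,0],[0,0,0,0],[0,0,0,0],[0,0,0,0],[0,0,0,0]]' 0; python3 -m creep '[[0,0,-10,0],[0,0,-20,0],[0,0,-30,0],[0,0,-20,0],[0,0,0,0],[0,0,0,0]]';  python3 go.py 0.6607 0.1352 0.12
```

```text
clock: 4.17
position: [0.4627, -0.0063, 0.017]
tcp_rot: [3.141, 0.001, 2.338]
wrist_force: [-0.7, -0.1, 5.5]
opening: 0.0283
clock: 4.67
position: [0.4626, -0.0062, 0.0976]
tcp_rot: [3.14, 0.002, 2.338]
wrist_force: [0.8, -0.1, -0.4]
opening: 0.028
t 4.67 pos [ 0.4626 -0.0062  0.0976] rpy [3.1399e+00 2.0000e-03 2.3381e+00] open 0.0280 F [ 0.8 -0.1 -0.4]
tool shift mm [-35.8 240.7 -21.9] min rows 6.0 turn deg 0.01
```

```bash
python3 -m creep '[[0,0,-30,0],[0,0,-20,0],[-3,20,-10,0],[-5,34,0,0],[-5,36,0,0],[-5,36,0,0],[-5,36,0,0],[-5,36,0,0],[-5,28,0,0],[-3,15,0,0],[0,0,0,0],[0,0,0,0],[0,0,0,0]]';  python3 go.py 0.6607 0.1352 0.12; python3 wl.py w4
```

```text
clock: 5.75
position: [0.6589, 0.1348, 0.1544]
tcp_rot: [-3.139, -0.002, 2.338]
wrist_force: [0.3, -0.1, -0.8]
opening: 0.0282
t 5.75 pos [0.6589 0.1348 0.1544] rpy [-3.1385e+00 -2.1000e-03  2.3379e+00] open 0.0282 F [ 0.3 -0.1 -0.8]
tool shift mm [-1.   1.7 34.4] min rows 1.0 turn deg -0.0
yel [278. 309.] 4240 0.1746 [0.6599 0.1355 0.1739] [0.0299 0.0298 0.0047]
pad (0.6615273356437683, 0.13546930253505707) 0.0332 mean [0.6608 0.1356] 0.9542253009434463
pad (0.6074801087379456, 0.1911902278661728) 0.033 mean [0.6068 0.1915] 0.9596407219304401
```

View pics/w4.png

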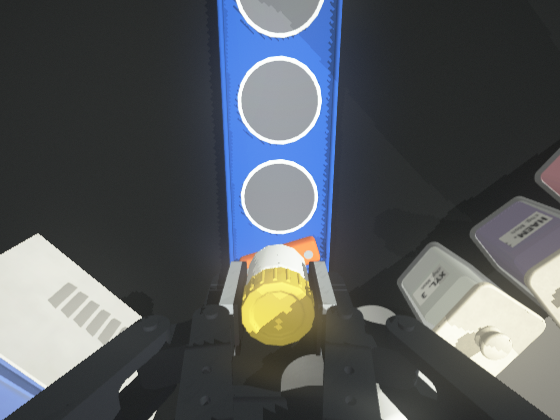

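The pot in the gripper at (278,309) is aligned with pad_d at (280,196), needing only about a 1 mm shift.

```bash
python3 -m creep '[[-0.8,0.9,20,0],[0,0,35,0],[0,0,35,0],[0,0,20,0],[0,0,10,0],[0,0,5,0],[0,0,3,0],[0,0,0,0],[0,0,0,0],[0,0,0,0]]';  python3 go.py 0.661 0.1353 0.0245
```

```text
clock: 6.63
position: [0.663, 0.1355, 0.0305]
tcp_rot: [3.139, 0.002, 2.338]
wrist_force: [-0.1, 0.7, -0.7]
opening: 0.0286
t 6.63 pos [0.663  0.1355 0.0305] rpy [3.1388e+00 2.1000e-03 2.3381e+00] open 0.0286 F [-0.1  0.7 -0.7]
tool shift mm [ 1.3 -1.6  6. ] min rows 1.0 turn deg 0.01
```

```bash
python3 -m creep '[[0,0,1,0],[0,0,1,0],[0,0,0,0],[0,0,0,0]]';  python3 -m creep '[[0,0,1,0],[0,0,0,0],[0,0,0,0]]'; python3 go.py 0.661 0.1353 0.0245
```

```text
clock: 6.97
position: [0.6616, 0.1354, 0.0264]
tcp_rot: [3.142, 0.0, 2.338]
wrist_force: [0.3, -0.7, -0.4]
opening: 0.0286
clock: 7.22
position: [0.6616, 0.1353, 0.0252]
tcp_rot: [-3.141, -0.0, 2.338]
wrist_force: [-0.1, 0.2, -1.3]
opening: 0.0285
t 7.22 pos [0.6616 0.1353 0.0252] rpy [-3.1414e+00 -1.0000e-04  2.3381e+00] open 0.0285 F [-0.1  0.2 -1.3]
tool shift mm [ 0.4 -0.4  0.7] min rows 1.0 turn deg 0.01
```

```bash
python3 -m creep '[[0,0,0.7,0],[0,0,0,0],[0,0,0,0]]';  python3 -m creep '[[0,0,0,0],[0,0,0,0],[0,0,0,0],[0,0,0,0],[0,0,0,0],[0,0,0,0]]' 65; python3 -m creep '[[0,0,-10,0],[0,0,-25,0],[0,0,-35,0],[0,0,-35,0],[0,0,-35,0],[0,0,-15,0],[0,0,0,0],[0,0,0,0]]'; python3 wl.py w5; python3 go.py 0.426 -0.2385 0.18
```

```text
clock: 7.47
position: [0.6617, 0.1353, 0.0251]
tcp_rot: [-3.141, -0.0, 2.338]
wrist_force: [-2.8, -0.7, 4.0]
opening: 0.028
clock: 7.97
position: [0.6616, 0.1353, 0.0245]
tcp_rot: [-3.141, -0.0, 2.338]
wrist_force: [-0.6, -0.5, 0.1]
opening: 0.0653
clock: 8.63
position: [0.662, 0.1354, 0.1808]
tcp_rot: [3.14, 0.001, 2.338]
wrist_force: [0.5, -0.2, -0.7]
opening: 0.065
pad (0.6610416769981384, 0.1355055719614029) 0.0332 mean [0.6605 0.1357] 0.95472189058968
pad (0.6069183349609375, 0.19115664064884186) 0.033 mean [0.6065 0.1916] 0.9651314702078406
t 8.68 pos [0.6609 0.1352 0.1784] rpy [-3.1402e+00 -1.0000e-03  2.3381e+00] open 0.0651 F [-0.8 -0.2 -0.5]
tool shift mm [-105.9 -428.5   -1.1] min rows 11.0 turn deg 0.01
```

View pics/w5.png

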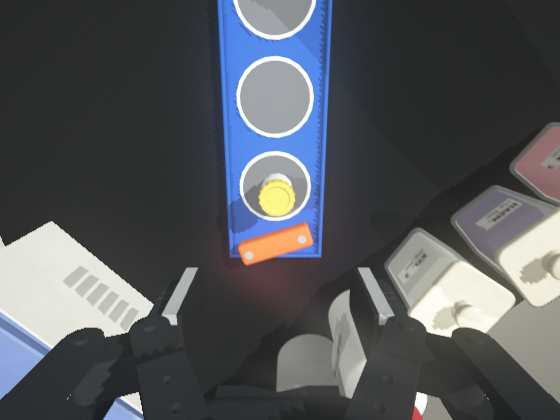

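The small pot stands at (277,195) on the pad beside the marker. Next is the medium pot.

```bash
python3 go.py 0.4326 -0.361 0.2
```

```text
t 8.68 pos [0.6609 0.1352 0.1784] rpy [-3.1402e+00 -1.0000e-03  2.3381e+00] open 0.0651 F [-0.8 -0.2 -0.5]
tool shift mm [-198.7 -508.8  -21.1] min rows 14.0 turn deg 0.01
```

```bash
python3 -m creep '[[-6,-15,-11,0],[-11,-29,-10,0],[-13,-33,0,0],[-13,-33,0,0],[-13,-33,0,0],[-13,-33,0,0],[-13,-33,0,0],[-13,-33,0,0],[-13,-33,0,0],[-13,-33,0,0],[-13,-33,0,0],[-13,-33,0,0],[-13,-33,0,0],[-13,-33,0,0],[-13,-33,0,0],[-9,-23,0,0],[-4,-12,0,0],[0,0,0,0],[0,0,0,0],[0,0,0,0]]' 75; python3 wl.py w6; python3 go.py 0.4326 -0.361 0.022
```

```text
clock: 10.35
position: [0.4343, -0.3592, 0.1994]
tcp_rot: [3.141, -0.002, 2.339]
wrist_force: [0.4, -0.5, -0.4]
opening: 0.0747
yel [378.  78.] 3270 0.0573 [ 0.4259 -0.238   0.0571] [0.0456 0.0462 0.0056]
yel [273. 193.] 1556 0.0473 [ 0.4323 -0.3607  0.0466] [0.0374 0.0372 0.0046]
yel [414. 273.] 2470 0.069 [ 0.5684 -0.3221  0.0687] [0.054  0.0403 0.0054]
pad (0.3350957930088043, -0.2781394422054291) 0.025 mean [ 0.337  -0.2752] 0.6766454312738488
t 10.40 pos [ 0.4346 -0.3591  0.1998] rpy [ 3.1412e+00 -1.5000e-03  2.3397e+00] open 0.0753 F [-0.3  0.3 -0.3]
tool shift mm [ -0.3  -2.8 177.8] min rows 5.0 turn deg 0.1
```

View pics/w6.png

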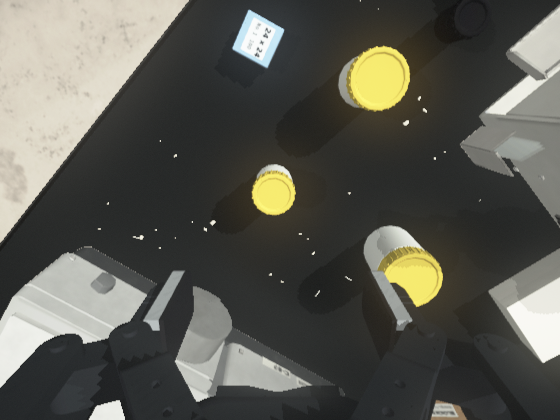

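```bash
python3 - <<'E'
from h import *
for n in ("top","scene"):
    d=r.get_image(n); C=cloud(d)
    k=(d["z_map"]>0)&(C[...,2]>.02)&(C[...,2]<.25)&(C[...,1]<-.385)&(C[...,0]<.56)&(C[...,0]>.3)
    p=C[k]; 
    if len(p): 
        i=np.argsort(-p[:,1])[:400:40]; print(n,p[i].round(3))
E
```

```text
top [[ 0.484 -0.477  0.075]
 [ 0.471 -0.479  0.079]
 [ 0.468 -0.481  0.041]
 [ 0.482 -0.487  0.091]
 [ 0.554 -0.498  0.047]
 [ 0.559 -0.502  0.096]
 [ 0.538 -0.503  0.041]
 [ 0.548 -0.504  0.064]
 [ 0.532 -0.505  0.06 ]
 [ 0.536 -0.506  0.091]]
scene [[ 0.394 -0.385  0.239]
 [ 0.391 -0.39   0.233]
 [ 0.406 -0.395  0.203]
 [ 0.465 -0.48   0.067]
 [ 0.444 -0.484  0.046]
 [ 0.428 -0.487  0.065]
 [ 0.451 -0.489  0.096]
 [ 0.426 -0.491  0.082]
 [ 0.43  -0.493  0.077]
 [ 0.425 -0.495  0.074]]
```

```bash
python3 -m creep '[[-0.3,-2.4,20,0],[0,0,35,0],[0,0,35,0],[0,0,35,0],[0,0,25,0],[0,0,15,0],[0,0,8,0],[0,0,4.5,0],[0,0,0,0],[0,0,0,0],[0,0,0,0]]'; python3 wl.py w7;python3 go.py 0.4325 -0.361 0.022
```

```text
clock: 11.42
position: [0.4337, -0.3633, 0.0249]
tcp_rot: [3.142, 0.003, 2.338]
wrist_force: [-0.3, 0.7, 0.0]
opening: 0.0747
yel [516.  59.] 10540 0.0572 [ 0.4236 -0.2493  0.0567] [0.0372 0.0253 0.005 ]
yel [278. 303.] 8222 0.0472 [ 0.4323 -0.3607  0.0465] [0.0376 0.0381 0.0047]
t 11.47 pos [ 0.4336 -0.3633  0.0248] rpy [3.1415e+00 3.0000e-03 2.3382e+00] open 0.0755 F [-0.8 -0.3  0.2]
tool shift mm [2.4 0.8 2.8] min rows 1.0 turn deg 0.01
```

View pics/w7.png

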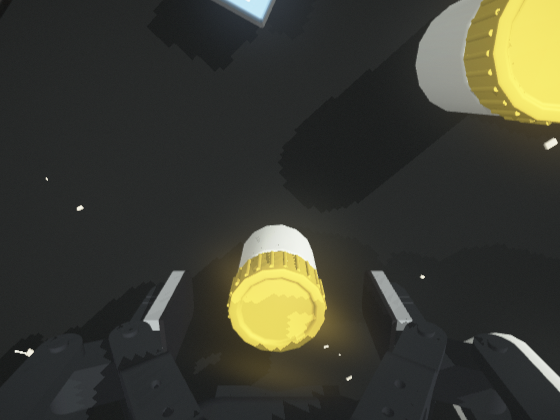

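The medium pot's cap at (278,303) is centred, so I'll close.

```bash
python3 -m creep '[[0,0,0,0],[0,0,0,0],[0,0,0,0],[0,0,0,0],[0,0,0,0],[0,0,0,0],[0,0,0,0],[0,0,0,0],[0,0,0,0],[0,0,0,0]]' 0; python3 -m creep '[[0,0,-10,0],[0,0,-20,0],[0,0,-30,0],[0,0,-35,0],[0,0,-35,0],[0,0,-30,0],[0,0,-18,0],[0,0,0,0],[0,0,0,0],[0,0,0,0]]';  python3 go.py 0.6068 0.1912 0.2
```

```text
clock: 12.3
position: [0.4331, -0.363, 0.0239]
tcp_rot: [-3.142, 0.001, 2.338]
wrist_force: [-0.4, -0.8, 4.8]
opening: 0.0366
clock: 13.13
position: [0.4318, -0.3616, 0.1993]
tcp_rot: [-3.142, -0.003, 2.338]
wrist_force: [0.0, 0.1, -1.3]
opening: 0.0368
t 13.13 pos [ 0.4318 -0.3616  0.1993] rpy [-3.1416e+00 -3.1000e-03  2.3381e+00] open 0.0368 F [ 0.   0.1 -1.3]
tool shift mm [2.764e+02 5.097e+02 1.000e-01] min rows 14.0 turn deg 0.01
```

```bash
python3 -m creep '[[9,17,0,0],[15,30,0,0],[17.5,32,0,0],[17.5,32,0,0],[17.5,32,0,0],[17.5,32,0,0],[17.5,32,0,0],[17.5,32,0,0],[17.5,32,0,0],[17.5,32,0,0],[17.5,32,0,0],[17.5,32,0,0],[17.5,32,0,0],[17.5,32,0,0],[17.5,32,0,0],[16,30,0,0],[9,17,0,0],[0,0,0,0],[0,0,0,0],[0,0,0,0]]'; python3 -m creep '[[0,0,20,0],[0,0,25,0],[0,0,0,0],[0,0,0,0],[0,0,0,0],[0,0,0,0]]'; python3 wl.py w8;  python3 go.py 0.6068 0.1912 0.0315
```

```text
clock: 14.8
position: [0.6066, 0.1899, 0.1988]
tcp_rot: [-3.138, -0.002, 2.338]
wrist_force: [0.2, 0.8, -1.1]
opening: 0.0364
clock: 15.3
position: [0.6087, 0.1902, 0.158]
tcp_rot: [3.139, 0.001, 2.337]
wrist_force: [-0.4, 0.2, -0.4]
opening: 0.0367
yel [278. 308.] 7170 0.1813 [0.6082 0.1921 0.1806] [0.038  0.0388 0.0045]
pad (0.5534238219261169, 0.24749629199504852) 0.0331 mean [0.5527 0.2478] 0.9569871786392975
t 15.35 pos [0.6087 0.1904 0.1581] rpy [3.1391e+00 1.5000e-03 2.3376e+00] open 0.0368 F [ 0.4 -0.3 -0.3]
tool shift mm [  2.1  -1.2 126.6] min rows 4.0 turn deg -0.02
```

View pics/w8.png

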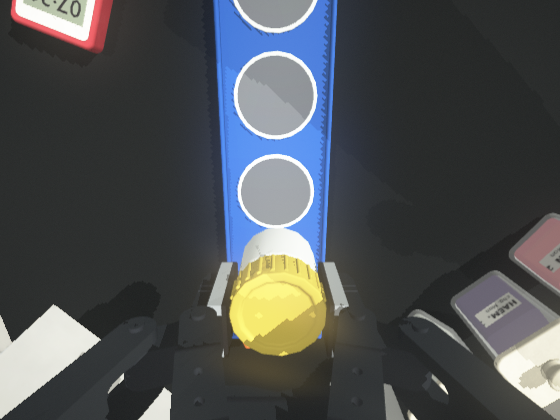

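Held medium pot at (278,308) over pad_c at (276,190); about 1 mm to correct.

```bash
python3 -m creep '[[0.1,-1.2,20,0],[0,0,35,0],[0,0,30,0],[0,0,20,0],[0,0,10,0],[0,0,5,0],[0,0,3,0],[0,0,0,0],[0,0,0,0],[0,0,0,0],[0,0,0,0],[0,0,0,0]]';  python3 -m creep '[[0,0,1,0],[0,0,1,0],[0,0,0,0],[0,0,0,0],[0,0,0,0]]'
```

```text
clock: 16.35
position: [0.6074, 0.19, 0.0341]
tcp_rot: [3.14, 0.001, 2.338]
wrist_force: [-0.2, 0.1, -0.3]
opening: 0.0368
clock: 16.77
position: [0.6071, 0.1899, 0.0319]
tcp_rot: [3.141, 0.0, 2.338]
wrist_force: [-1.6, 0.2, 6.3]
opening: 0.0366
```

Contact force is 6 N, so the pot is on the pad. I'll release it and retreat.

```bash
python3 -m creep '[[0,0,0,0],[0,0,0,0],[0,0,0,0],[0,0,0,0],[0,0,0,0],[0,0,0,0]]' 70; python3 -m creep '[[0,0,-10,0],[0,0,-25,0],[0,0,-35,0],[0,0,-35,0],[0,0,-35,0],[0,0,-25,0],[0,0,0,0],[0,0,0,0]]'; python3 wl.py w9; python3 go.py 0.426 -0.2383 0.2
```

```text
clock: 17.27
position: [0.6067, 0.1898, 0.0309]
tcp_rot: [-3.141, -0.0, 2.338]
wrist_force: [0.1, 0.6, 0.4]
opening: 0.0703
clock: 17.93
position: [0.6082, 0.1902, 0.1998]
tcp_rot: [3.137, 0.003, 2.338]
wrist_force: [-0.1, -0.6, -0.7]
opening: 0.0701
pad (0.6624078154563904, 0.1344720721244812) 0.0358 mean [0.6607 0.1355] 0.8541916543544996
pad (0.6071134805679321, 0.19092713296413422) 0.034 mean [0.6063 0.1919] 0.9199204802398397
pad (0.5527227520942688, 0.24731945991516113) 0.033 mean [0.5524 0.2477] 0.9651322281022612
t 17.98 pos [0.6069 0.1899 0.197 ] rpy [3.1405e+00 7.0000e-04 2.3382e+00] open 0.0702 F [ 0.4 -0.2 -0.5]
tool shift mm [-182.6 -427.5   -3.3] min rows 12.0 turn deg 0.01
```

View pics/w9.png

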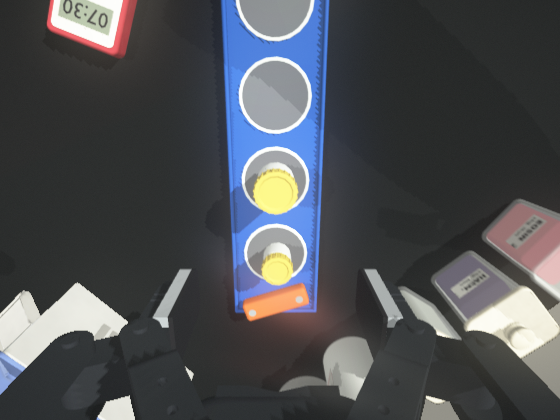

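Small and medium stand on their pads at (277,268) and (275,190). Next is the large pot.

```bash
python3 -m creep '[[-6,-14,-3,0],[-11,-26,0,0],[-14.9,-34.7,0,0],[-14.9,-34.7,0,0],[-14.9,-34.7,0,0],[-14.9,-34.7,0,0],[-14.9,-34.7,0,0],[-14.9,-34.7,0,0],[-14.9,-34.7,0,0],[-14.9,-34.7,0,0],[-14.9,-34.7,0,0],[-14.9,-34.7,0,0],[-11,-26,0,0],[-6,-14,0,0],[0,0,0,0],[0,0,0,0],[0,0,0,0],[0,0,0,0]]' 85; python3 wl.py w10; python3 go.py 0.426 -0.2383 0.030
```

```text
clock: 19.48
position: [0.4264, -0.2373, 0.1984]
tcp_rot: [-3.142, -0.002, 2.339]
wrist_force: [-0.3, -1.2, -0.0]
opening: 0.0846
yel [275. 196.] 2387 0.0572 [ 0.4257 -0.2378  0.0568] [0.0461 0.0453 0.0051]
yel [316. 363.] 2479 0.0689 [ 0.5679 -0.3282  0.0684] [0.0533 0.053  0.005 ]
t 19.53 pos [ 0.4266 -0.2372  0.1986] rpy [-3.1415e+00 -1.1000e-03  2.3397e+00] open 0.0851 F [ 0.1 -0.2 -0.2]
tool shift mm [ -0.5  -1.1 168.6] min rows 5.0 turn deg 0.1
```

```bash
python3 -m creep '[[-0.2,-0.9,20,0],[0,0,35,0],[0,0,35,0],[0,0,30,0],[0,0,22,0],[0,0,14,0],[0,0,8,0],[0,0,4.5,0],[0,0,0,0],[0,0,0,0],[0,0,0,0]]'; python3 wl.py w11;python3 go.py 0.4258 -0.238 0.030
```

```text
clock: 20.45
position: [0.427, -0.2396, 0.032]
tcp_rot: [3.141, 0.003, 2.338]
wrist_force: [0.2, 0.4, 0.4]
opening: 0.085
yel [274. 310.] 12207 0.0571 [ 0.4257 -0.2379  0.0567] [0.046  0.046  0.0051]
pad (0.33469319343566895, -0.28241103887557983) 0.0292 mean [ 0.3346 -0.2822] 0.6235010023970733
t 20.50 pos [ 0.427  -0.2396  0.032 ] rpy [3.1411e+00 2.6000e-03 2.3383e+00] open 0.0847 F [ 0.3  0.6 -0.2]
tool shift mm [2.  0.3 2. ] min rows 1.0 turn deg 0.02
```

View pics/w11.png

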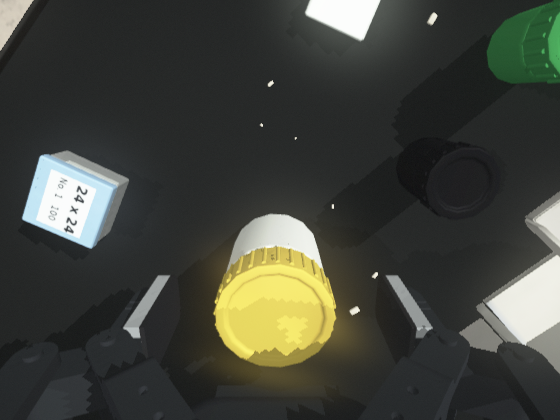

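The large pot's cap at (275,312) is centred, and the look-alikes are clear of the fingers. Closing now.

```bash
python3 -m creep '[[0,0,0,0],[0,0,0,0],[0,0,0,0],[0,0,0,0],[0,0,0,0],[0,0,0,0],[0,0,0,0],[0,0,0,0],[0,0,0,0]]' 0; python3 -m creep '[[0,0,-10,0],[0,0,-20,0],[0,0,-30,0],[0,0,-35,0],[0,0,-35,0],[0,0,-35,0],[0,0,-20,0],[0,0,0,0],[0,0,0,0],[0,0,0,0]]';  python3 go.py 0.5528 0.2474 0.22
```

```text
clock: 21.25
position: [0.4265, -0.2395, 0.0313]
tcp_rot: [3.141, 0.001, 2.338]
wrist_force: [0.4, -1.0, 5.5]
opening: 0.0449
clock: 22.08
position: [0.425, -0.2383, 0.2136]
tcp_rot: [-3.141, -0.003, 2.338]
wrist_force: [0.6, -0.1, -1.8]
opening: 0.0445
t 22.08 pos [ 0.425  -0.2383  0.2136] rpy [-3.141  -0.0034  2.3381] open 0.0445 F [ 0.6 -0.1 -1.8]
tool shift mm [260.9 429.2  -5.8] min rows 13.0 turn deg 0.01
```

```bash
python3 -m creep '[[8,14,0,0],[14,24,0,0],[19.7,32.1,0,0],[19.7,32.1,0,0],[19.7,32.1,0,0],[19.7,32.1,0,0],[19.7,32.1,0,0],[19.7,32.1,0,0],[19.7,32.1,0,0],[19.7,32.1,0,0],[19.7,32.1,0,0],[19.7,32.1,0,0],[19.7,32.1,0,0],[14,24,0,0],[8,14,0,0],[0,0,20,0],[0,0,25,0],[0,0,10,0],[0,0,0,0],[0,0,0,0]]'; python3 -m creep '[[0,0,0,0],[0,0,0,0],[0,0,0,0],[0,0,0,0]]'; python3 wl.py w12;  python3 go.py 0.5528 0.2474 0.039
```

```text
clock: 23.75
position: [0.5529, 0.2456, 0.1589]
tcp_rot: [-3.138, -0.001, 2.337]
wrist_force: [0.3, 0.4, 0.3]
opening: 0.0449
clock: 24.08
position: [0.5545, 0.2465, 0.162]
tcp_rot: [3.14, 0.001, 2.338]
wrist_force: [-0.4, 0.7, -0.5]
opening: 0.0446
yel [278. 312.] 11719 0.1878 [0.5544 0.2483 0.1871] [0.0455 0.0457 0.0047]
pad (0.4992661476135254, 0.3035500943660736) 0.0331 mean [0.4987 0.304 ] 0.9542084795405718
t 24.13 pos [0.5544 0.2465 0.1617] rpy [3.1400e+00 7.0000e-04 2.3379e+00] open 0.0450 F [-0.7  0.6 -0.5]
tool shift mm [  1.8  -0.7 122.7] min rows 3.0 turn deg -0.0
```

View pics/w12.png

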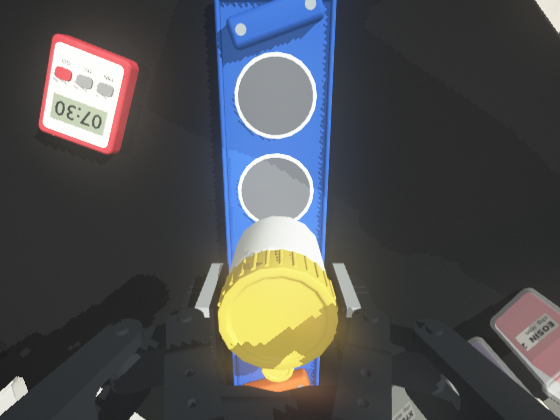

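```bash
python3 -m creep '[[0.2,-1.4,20,0],[0,0,35,0],[0,0,30,0],[0,0,17,0],[0,0,9,0],[0,0,5,0],[0,0,3,0],[0,0,0,0],[0,0,0,0],[0,0,0,0],[0,0,0,0],[0,0,0,0]]';  python3 -m creep '[[0,0,1,0],[0,0,1,0],[0,0,0,0],[0,0,0,0],[0,0,0,0]]'
```

```text
clock: 25.13
position: [0.5533, 0.2459, 0.0426]
tcp_rot: [3.14, 0.001, 2.338]
wrist_force: [-0.3, 0.0, -1.4]
opening: 0.0446
clock: 25.55
position: [0.5527, 0.2456, 0.0395]
tcp_rot: [-3.141, -0.0, 2.338]
wrist_force: [0.4, 0.1, -0.8]
opening: 0.0446
```

```bash
python3 -m creep '[[0,0,0.7,0],[0,0,0,0],[0,0,0,0],[0,0,0,0]]'; python3 -m creep '[[0,0,0,0],[0,0,0,0],[0,0,0,0],[0,0,0,0],[0,0,0,0],[0,0,0,0]]' 75; python3 -m creep '[[0,0,-10,0],[0,0,-25,0],[0,0,-35,0],[0,0,-35,0],[0,0,-35,0],[0,0,-25,0],[0,0,0,0],[0,0,0,0]]'; python3 wl.py w13; python3 go.py 0.5682 -0.3284 0.21
```

```text
clock: 25.88
position: [0.5528, 0.2457, 0.0394]
tcp_rot: [-3.142, -0.0, 2.338]
wrist_force: [-2.5, -0.3, 4.9]
opening: 0.0448
clock: 26.38
position: [0.5528, 0.2456, 0.0389]
tcp_rot: [3.142, 0.0, 2.338]
wrist_force: [0.2, -0.2, 0.8]
opening: 0.0749
clock: 27.05
position: [0.554, 0.2461, 0.2074]
tcp_rot: [3.136, 0.002, 2.338]
wrist_force: [0.1, 0.3, 0.5]
opening: 0.0753
yel [275. 191.] 2059 0.0651 [0.5519 0.2477 0.0647] [0.0437 0.0444 0.0051]
yel [277. 259.] 431 0.055 [0.6045 0.1959 0.0543] [0.0332 0.031  0.0046]
yel [277. 332.] 620 0.0452 [0.6622 0.1368 0.0444] [0.0289 0.0294 0.0041]
pad (0.5523605942726135, 0.2474842220544815) 0.0332 mean [0.5464 0.2531] 0.3824631744103733
pad (0.4985533058643341, 0.3032735288143158) 0.0331 mean [0.4982 0.3039] 0.9550287438602277
t 27.10 pos [0.5528 0.2457 0.2048] rpy [3.1403e+00 6.0000e-04 2.3381e+00] open 0.0749 F [-0.4  0.1 -0.5]
tool shift mm [-423.9 -387.5   -5.4] min rows 14.0 turn deg 0.01
```

View pics/w13.png

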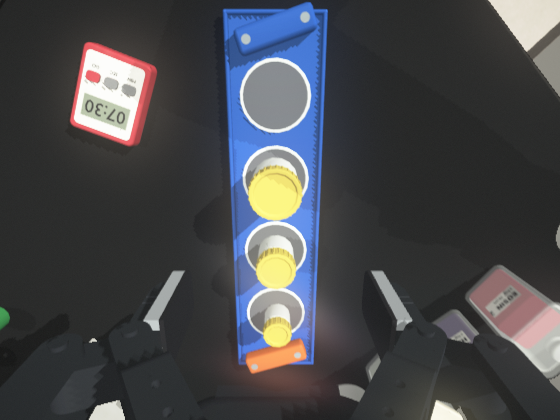

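Three pots now stand on their pads, at (277,332), (276,265) and (275,192). Next is the extra-large pot.

```bash
python3 -m creep '[[-10,-9,-5,0],[-18,-16,0,0],[-26.3,-24.1,0,0],[-26.3,-24.1,0,0],[-26.3,-24.1,0,0],[-26.3,-24.1,0,0],[-26.3,-24.1,0,0],[-26.3,-24.1,0,0],[-26.3,-24.1,0,0],[-26.3,-24.1,0,0],[-26.3,-24.1,0,0],[-26.3,-24.1,0,0],[-26.3,-24.1,0,0],[-26.3,-24.1,0,0],[-26.3,-24.1,0,0],[-26.3,-24.1,0,0],[-18,-16,0,0],[-10,-9,0,0],[0,0,0,0],[0,0,0,0]]' 85; python3 -m creep '[[0,0,0,0],[0,0,0,0],[0,0,0,0]]'; python3 wl.py w14; python3 go.py 0.5682 -0.3284 0.041
```

```text
clock: 28.77
position: [0.5675, -0.3285, 0.2075]
tcp_rot: [-3.141, -0.003, 2.337]
wrist_force: [-0.4, 0.5, 1.0]
opening: 0.0851
clock: 29.02
position: [0.5685, -0.3272, 0.2089]
tcp_rot: [3.142, -0.0, 2.34]
wrist_force: [0.4, -0.6, 0.2]
opening: 0.085
yel [274. 198.] 3317 0.0691 [ 0.5684 -0.3288  0.069 ] [0.0532 0.0541 0.0058]
t 29.07 pos [ 0.5686 -0.3274  0.2091] rpy [3.1415e+00 1.0000e-04 2.3397e+00] open 0.0850 F [-0.1 -0.7 -0.5]
tool shift mm [ -0.5  -1.  168.1] min rows 5.0 turn deg 0.1
```

View pics/w14.png

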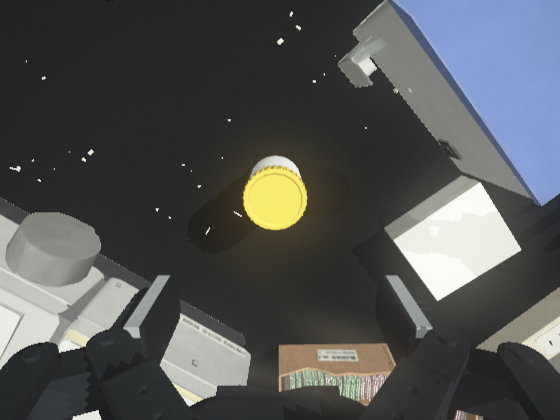

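```bash
python3 -m creep '[[-0.5,-1.1,20,0],[0,0,35,0],[0,0,35,0],[0,0,28,0],[0,0,22,0],[0,0,14,0],[0,0,8,0],[0,0,5,0],[0,0,0,0],[0,0,0,0],[0,0,0,0]]'; python3 wl.py w15;python3 go.py 0.5683 -0.3286 0.041
```

```text
clock: 29.98
position: [0.5691, -0.3305, 0.0439]
tcp_rot: [3.141, 0.003, 2.338]
wrist_force: [-0.4, -0.4, 0.1]
opening: 0.085
yel [275. 315.] 13344 0.0691 [ 0.5687 -0.3289  0.0688] [0.0539 0.0539 0.0054]
t 30.03 pos [ 0.569  -0.3305  0.0439] rpy [3.1410e+00 3.1000e-03 2.3381e+00] open 0.0848 F [-0.6  0.4  0.5]
tool shift mm [1.8 0.8 2.9] min rows 1.0 turn deg 0.01
```

View pics/w15.png

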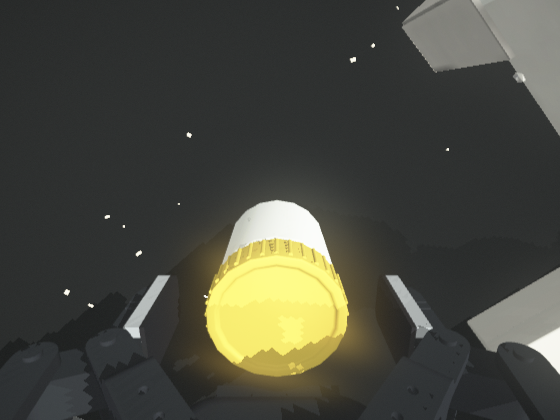

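The extra-large cap at (277,315) is centred, so I'll close.

```bash
python3 -m creep '[[0,0,0,0],[0,0,0,0],[0,0,0,0],[0,0,0,0],[0,0,0,0],[0,0,0,0],[0,0,0,0],[0,0,0,0]]' 0; python3 -m creep '[[0,0,-10,0],[0,0,-20,0],[0,0,-30,0],[0,0,-35,0],[0,0,-35,0],[0,0,-35,0],[0,0,-25,0],[0,0,0,0],[0,0,0,0],[0,0,0,0]]';  python3 go.py 0.4988 0.3035 0.235
```

```text
clock: 30.7
position: [0.5684, -0.3302, 0.0429]
tcp_rot: [3.141, 0.002, 2.338]
wrist_force: [-0.5, -0.5, 5.4]
opening: 0.0528
clock: 31.53
position: [0.567, -0.329, 0.2297]
tcp_rot: [-3.141, -0.004, 2.338]
wrist_force: [0.3, -0.2, -2.9]
opening: 0.0529
t 31.53 pos [ 0.567  -0.329   0.2297] rpy [-3.141  -0.0035  2.3382] open 0.0529 F [ 0.3 -0.2 -2.9]
tool shift mm [502.6 390.   -3.8] min rows 16.0 turn deg 0.01
```

```bash
python3 -m creep '[[12,9,0,0],[22,17,0,0],[29,22.5,0,0],[29,22.5,0,0],[29,22.5,0,0],[29,22.5,0,0],[29,22.5,0,0],[29,22.5,0,0],[29,22.5,0,0],[29,22.5,0,0],[29,22.5,0,0],[29,22.5,0,0],[29,22.5,0,0],[29,22.5,0,0],[29,22.5,0,0],[29,22.5,0,0],[29,22.5,0,0],[22,17,0,0],[12,9,0,0],[0,0,0,0]]'; python3 -m creep '[[0,0,15,0],[0,0,25,0],[0,0,15,0],[0,0,0,0],[0,0,0,0],[0,0,0,0],[0,0,0,0],[0,0,0,0]]'; python3 wl.py w16;  python3 go.py 0.4988 0.3035 0.0508
```

```text
clock: 33.2
position: [0.4969, 0.305, 0.2294]
tcp_rot: [-3.138, -0.002, 2.342]
wrist_force: [-1.4, -0.4, -1.3]
opening: 0.0526
clock: 33.87
position: [0.4999, 0.3028, 0.1786]
tcp_rot: [3.139, 0.001, 2.338]
wrist_force: [-0.3, 0.4, -1.8]
opening: 0.053
yel [277. 312.] 15569 0.2048 [0.5003 0.304  0.2053] [0.0537 0.0536 0.0069]
t 33.92 pos [0.4998 0.3029 0.1784] rpy [3.1394e+00 8.0000e-04 2.3380e+00] open 0.0524 F [ 0.3 -0.4 -1.4]
tool shift mm [  1.3  -0.6 127.6] min rows 4.0 turn deg -0.0
```

View pics/w16.png

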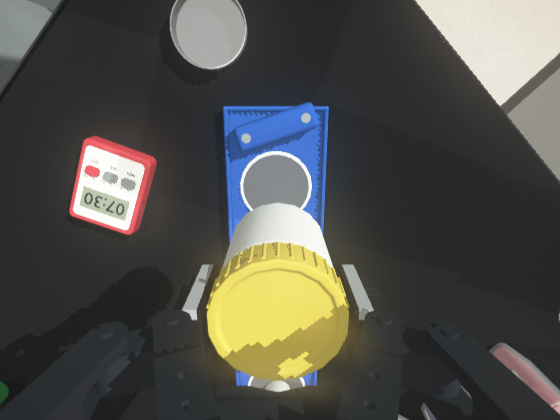

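Held extra-large pot at (277,312) over pad_a at (276,188), with the timer clear to the left.

```bash
python3 -m creep '[[0.5,-1.4,20,0],[0,0,35,0],[0,0,33,0],[0,0,19,0],[0,0,9,0],[0,0,5,0],[0,0,2,0],[0,0,0,0],[0,0,0,0],[0,0,0,0],[0,0,0,0],[0,0,0,0]]';  python3 -m creep '[[0,0,1,0],[0,0,1,0],[0,0,0,0],[0,0,0,0],[0,0,0,0]]'
```

```text
clock: 34.92
position: [0.4983, 0.3023, 0.0549]
tcp_rot: [3.14, 0.0, 2.338]
wrist_force: [0.6, 0.4, -2.6]
opening: 0.0523
clock: 35.33
position: [0.4977, 0.302, 0.0518]
tcp_rot: [-3.141, -0.0, 2.338]
wrist_force: [-0.7, 0.1, -1.8]
opening: 0.0523
```

```bash
python3 -m creep '[[0,0,1,0],[0,0,0,0],[0,0,0,0],[0,0,0,0]]'; python3 -m creep '[[0,0,0,0],[0,0,0,0],[0,0,0,0],[0,0,0,0],[0,0,0,0],[0,0,0,0]]' 80; python3 -m creep '[[0,0,-10,0],[0,0,-25,0],[0,0,-35,0],[0,0,-35,0],[0,0,-35,0],[0,0,-35,0],[0,0,-20,0],[0,0,0,0],[0,0,0,0]]'; python3 go.py 0.4988 0.3035 0.0508; python3 wl.py w17
```

```text
clock: 35.67
position: [0.4978, 0.3021, 0.0509]
tcp_rot: [3.141, 0.0, 2.338]
wrist_force: [0.6, 0.1, -2.0]
opening: 0.0527
clock: 36.17
position: [0.4978, 0.3021, 0.051]
tcp_rot: [3.141, 0.0, 2.338]
wrist_force: [-0.1, -0.5, 0.6]
opening: 0.0802
clock: 36.92
position: [0.4985, 0.3025, 0.2487]
tcp_rot: [3.137, 0.001, 2.338]
wrist_force: [-1.3, -0.3, -0.6]
opening: 0.08
t 36.92 pos [0.4985 0.3025 0.2487] rpy [3.1373e+00 1.4000e-03 2.3381e+00] open 0.0800 F [-1.3 -0.3 -0.6]
tool shift mm [8.000e-01 1.000e-01 1.979e+02] min rows 5.0 turn deg 0.01
yel [275. 185.] 2560 0.0771 [0.4974 0.303  0.077 ] [0.0517 0.0535 0.0058]
yel [ 26. 235.] 670 0.0061 [0.3396 0.0407 0.0056] [0.0435 0.1103 0.0048]
yel [276. 253.] 1339 0.065 [0.5516 0.2483 0.0644] [0.0439 0.0439 0.0047]
yel [278. 364.] 476 0.045 [0.6623 0.1371 0.0442] [0.0288 0.0298 0.0044]
pad (0.37041929364204407, 0.360439658164978) 0.0314 mean [0.3699 0.3604] 0.9521052334402252
```

```bash
python3 -m creep '[[30,-20,0,0],[30,-20,0,0],[30,-20,0,0],[30,-20,0,0],[30,-20,0,0],[0,0,0,0],[0,0,0,0],[0,0,0,0],[0,0,0,0],[0,0,0,0]]'; python3 - <<'E'
from h import *
P=np.array([[.4988,.3036],[.5528,.2474],[.6067,.1912],[.6608,.1353]])
for n in ("top","scene"):
    d=r.get_image(n); C=cloud(d); hsv=cv2.cvtColor(d["img"],cv2.COLOR_BGR2HSV); cv2.imwrite(f"pics/{n}F.png",d["img"])
    m=cv2.inRange(hsv,(22,120,100),(34,255,255)); k,l,st,c=cv2.connectedComponentsWithStats(m)
    for i in range(1,k):
        if st[i,4]<60: continue
        p=C[(l==i)&(d["z_map"]>0)]; zt=np.percentile(p[:,2],85); t=p[abs(p[:,2]-zt)<.004]; q=(t.min(0)+t.max(0))/2
        j=np.argmin(np.linalg.norm(P-q[:2],axis=1)); print(n,c[i].round(),"zt",zt.round(4),q.round(4),np.ptp(t,axis=0).round(3),"pad","abcd"[j],"err mm",((q[:2]-P[j])*1000).round(1))
E
```

```text
clock: 37.8
position: [0.3224, 0.3402, 0.2453]
tcp_rot: [-3.14, 0.0, 2.337]
wrist_force: [-0.4, -0.1, 0.4]
opening: 0.08
top [224. 171.] zt 0.0473 [0.6623 0.1363 0.0462] [0.027 0.027 0.006] pad d err mm [1.5 1. ]
top [203. 192.] zt 0.0572 [0.6071 0.1903 0.0565] [0.035 0.035 0.007] pad c err mm [ 0.4 -0.9]
top [182. 213.] zt 0.0671 [0.551  0.2452 0.0663] [0.042 0.042 0.006] pad b err mm [-1.8 -2.2]
top [159. 234.] zt 0.0789 [0.4975 0.3019 0.0781] [0.052 0.052 0.006] pad a err mm [-1.3 -1.7]
top [263. 288.] zt 0.0086 [0.3403 0.039  0.0078] [0.038 0.1   0.006] pad b err mm [-212.5 -208.4]
scene [164. 180.] zt 0.0801 [0.4955 0.3006 0.0795] [0.055 0.055 0.007] pad a err mm [-3.3 -3. ]
scene [194. 181.] zt 0.0678 [0.5496 0.2446 0.0675] [0.047 0.049 0.007] pad b err mm [-3.2 -2.8]
scene [223. 182.] zt 0.0583 [0.6049 0.1897 0.0577] [0.039 0.039 0.007] pad c err mm [-1.8 -1.5]
scene [251. 181.] zt 0.0486 [0.6592 0.134  0.048 ] [0.032 0.028 0.007] pad d err mm [-1.6 -1.3]
scene [203. 274.] zt 0.0093 [0.3364 0.038  0.0086] [0.043 0.107 0.006] pad b err mm [-216.4 -209.4]
```

View pics/topF.png

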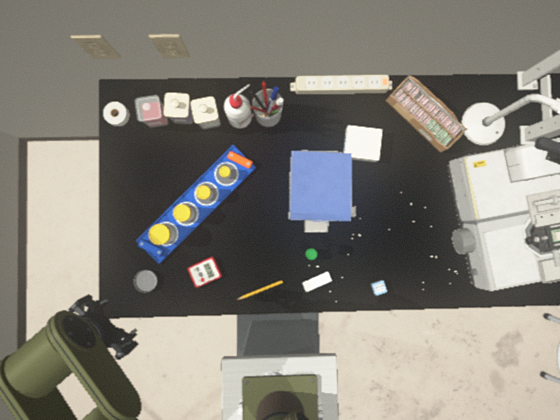

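View pics/w17.png

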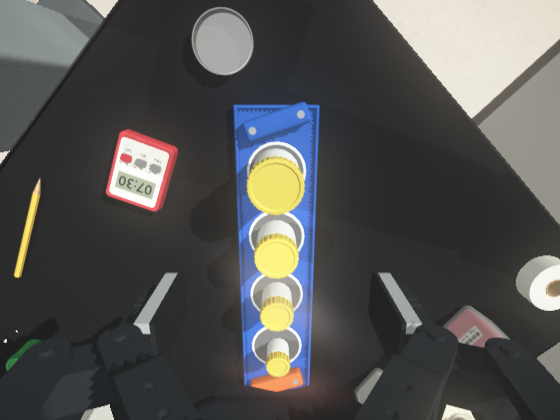

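Top view: the pots rise in size from the orange marker at (240,159) to pad_a at (159,234). The timer at (204,272) hasn't moved and the arm is clear, so I'll hand in.

```bash
python3 -c "
from rig import r
print(r.observe()['clock']); print(r.sign_off())"
```

```text
37.9
the job is handed in; nothing more can be done
None
```

All four specimen pots are upright and released on the blue tray's pads, in order of size from the orange marker. From the marker end they run small on pad_d, medium on pad_c, large on pad_b and extra-large on pad_a. I handed the job in at about 38 s of the 109 s allowed.

- **Centring:** the top camera puts every pot within about 3 mm of its pad's centre. The scene camera reads up to about 4.5 mm for the two largest. It had read 2–4 mm off the top camera in the same direction before anything was moved, so I trust the top figures.
- **Heights:** the cap tops read about 47, 57, 67 and 79 mm. That fits upright pots on the 8 mm pad faces.
- **Bystanders:** in the last picture the red timer is where it started and the green look-alike is untouched. I did not check the black look-alike again at the end; it is not visible in the top view.
- **Forces:** no wrist force I read passed about 7 N, and the arm ended clear of everything.

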